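# Clamp down the lid of an anaerobic jar with its ratchet lever

## Task

Close the anaerobic jar tightly: turn its clamp screw clockwise with the grey ratchet lever until it is firmly tight, about 0.65 N m (a sideways push of about 9 N on the lever's grip), and never so hard that the lid could crack. Two vent valves leave the lever little room, so whenever it nears one, lift it off its serrations, swing it back, let it drop in again and turn on, without leaning hard on a valve. When the screw is tight, lift the lever once more and park it over the end of the clamp's bar that it can reach, dropped fully home, so that it does not stick out; leave the things lying about where they are.

Things in the scene. Friction and masses are not known exactly. Their poses are not given: they have to be found in the camera images.
- jar: Clear round jar of culture dishes, bolted to the bench in a low aluminium holder, 164 mm across. Origin: on the bench under the screw's vertical axis; z up; all heights given here are above the bench. Its y runs along the steel clamp bar over the lid (24 wide, 156 long, top at 166 mm), which a strap at each end ties to the rim
- jar_lid: Steel lid, 132 mm across, fixed; top at 129 mm plus 0 to 2.2 mm as its gasket seats it; the screw's foot presses on its middle boss. The screw runs with about 0.2 N m for 0.2 to 2.2 rad from the start until it bites, which cannot be seen; then its torque climbs by about 0.6 N m per rad, and it stays where it is left (pushed on and on it creeps). Sealed from 40 N on the lid (0.25 rad past the bite), right at 0.5 rad, strained above 170 N (0.95 rad)
- valve_a: Upright metal vent valve, fixed, 15 mm thick at the foot and 10 mm higher up, from the lid to 207 mm. Origin on its own axis at its foot, at jar x 21, y -24 mm. It stops the lever 0.35 rad counter-clockwise (from above) of the bar's -y direction
- valve_b: The other, equal vent valve, at jar x -30, y 12 mm. It stops the lever 1.62 rad clockwise (from above) of the bar's -y direction. The lever is free between the two
- screw_axis (a point): Point on the vertical axis of screw and lever, fixed to the jar, at 208 mm. The middle of the lever's grip starts about 3 mm above this height and sinks 1.5 mm per rad of screw turned. Clockwise from above tightens. The lever parks over the bar on the jar's -y side
- lever_grip (a point): Middle of the lever's grip, 72 mm from the axis: a level rounded bar pointing outwards, 50 to 96 mm from the axis, 14 wide, 16 high, with over 30 mm of free air beneath. Inwards the lever steps down to an arm 12 mm wide at 184 to 196 mm and a collar 37 mm across over the screw's serrated steel head. The point's x points outwards along the grip, z up
- lever (a joint): Lift of the lever along the axis, m. Below 0.001: home in the serrations, turns the screw both ways with about 0.1 rad of play. Above 0.006: free of the screw. Stop at 0.010. A spring holds it down (4 N at rest, 5.5 N at the top). 16 serrations with rounded ends, one each 0.393 rad; where tips meet, the lever stays up at 0.004 to 0.005 until swung a little
- timer: Bench timer, 70x62x20 mm, loose bystander; origin under its middle
- forceps: Steel forceps, 120 mm long, loose bystander; origin under the middle
- marker: White marker pen with a black cap, 132 mm long, loose bystander; origin under the middle
- petri: Petri dish, 68 mm across, 14 high, loose bystander; origin under its middle

How it is judged:
By the outcome, as a careful person would: the job done as asked, in the order asked, and still so for the second after the job is handed in, with the robot touching nothing.
It also fails if it takes over 61 s, if anything falls off the work surface, if the arm or the gripper's body presses on something with over 40 N, if the wrist force passes 120 N, or if a joint passes its speed limit or range.

## Robot

A 7-joint arm with a two-finger parallel gripper is mounted at the origin on a cart in front of the work surface, level with it; the furniture and walls round the work are solid. World frame = base frame: x ahead of the robot, y to its left, z up, the work surface at z = 0. Lengths are in m, angles in rad, forces in N, time in s.
With the tool pointing down it reaches from about 0.4 to 0.875 m from the base axis. Payload 19.3 kg.
Tool frame: the origin (TCP) lies where the fingers leave the gripper's body, on its centre line; the fingertips stand bot.tip_reach ahead of it and the grasp point (between the pads) lies 54 mm ahead of it (bot.tip_reach is the distance from the TCP to the fingertips, in m); z points along the fingers, y is the line along which they close (so a half turn about z gives the same grasp; the last joint's range is limited). The gripper opens to 85 mm and grips with 20 to 120 N. Pads are 22 mm wide; open, the fingers measure 114 mm over their backs; the gripper's body (76 mm by 85 mm) begins 54 mm behind the grasp point. The pads swing forward as they close: fully open they stand 13 mm farther back than shut.
Start: joints at [-1.176, 0.521, -0.036, 1.599, 0.021, 1.021, -0.113], TCP at [0.28, 0.559, 0.304] pointing down, gripper open.
Joint ranges: [-2.91, 2.91], [-0.3, 2.13], [-1.5, 1.42], [0.17, 2.43], [-1.26, 4.41], [0.16, 1.93], [-2.52, 2.52]. Speed limits (rad/s): [1.89, 1.89, 2.39, 2.39, 3.01, 3.01, 3.01].

## Interface

Orientations are given as [roll, pitch, yaw] about the fixed x, y, z axes, in that order (R = Rz(yaw) Ry(pitch) Rx(roll)).
In Python, from workcell import bot gives the robot as it stands. The module is installed in compiled form; this text tells all that it offers.
- The arm moves only by the shell command python3 -m jog 'ROWS' [FORCE]. ROWS is JSON, a list that holds one entry, the list of rows, each a list of 7 numbers: the shift along the tool's x, y, z in mm, then the turn, a rotation vector about the tool's x, y, z in rad, then the opening, from 0 (shut) to 1 (fully open). In form: [[[tx, ty, tz, wx, wy, wz, fingers], ...]]. A call has 1 to 5 rows; each row shifts and turns the commanded pose from where the row before left it, along the tool's axes as they then stand; what a row does not reach is not made up. A row lasts 1/10 s, in which the tool goes at most 50 mm and 8.59 degrees, less where a joint would pass 70% of its speed; a pose out of reach is approached as far as the arm can. A call is refused whole if a number of a shift passes 50 or a number of a turn 0.15, either way. A call with a gripper value outside its range is refused whole. The fingers move at their own pace and stop on an object; FORCE is the grip in N (left out, the last holds). Time passes only in rows, so rows that do not move let the fingers close. It gives the time, the measured TCP pose, the force, the opening and the grip force at its end, in the units of the state.
- bot.observe(): the state, without advancing time (a new reading comes with each control period).
- bot.grab_frame(name): name is "side" or "top" or "wrist"; returns a dict with "img" (480x640x3 uint8, red, green, blue), "intrinsics" (3x3 intrinsics, pixels), "k1" (the pictures are not rectified: a ray, as slopes to the right and down, at radius r is drawn at 1 + k1 r^2 times it, then the intrinsics apply), "R" (3x3) and "t" (3): a world point X has camera coordinates R X + t; the wrist camera has in their place "tool_from_camera" (4x4, takes a point from camera to tool coordinates, whose origin is the TCP and whose axes are the flange's). Camera axes: x right, y down, z forward; pixel columns grow to the right and rows downward; lengths in m; the calibration is good to about 2 mm. A picture is of the moment at which its call begins: read the wrist's pose just before it. There is no depth.
- bot.job_done(): hands the job in; it is judged then, once.
Trained networks look in a picture, given as the dict that the camera call returned (one of the last four; its "shot" number tells which), for a name from the list of things; names that differ only in an ending like _2 or _b are one class to them, and where a whole thing is asked for, a point or a joint stands for the part that bears it (a point fixed in the world has none). Each returns a list of dicts, best first, with "conf" (0 to 1); they miss things now and then, are a little off and sometimes report something else, mostly with a low value. They report only what shows in the picture. A call takes as long as a camera call.
- bot.trace(query, picture): "region" (480x640 bool, what is visible of it).
- bot.spot_point(query, picture): "xyz" ([x, y, z] in m, in world coordinates, good to about 4 mm: a listed point, or the origin of a listed thing).
The state is a dict: "clock": time; "qpos": joint angles; "qd": joint speeds; "joint_efforts": joint torques, N m; "position": TCP position; "tool_rot": TCP orientation; "force": force on the tool from outside, world axes, zero at the start; "moment": the same for the moment, N m; "grip_width": finger opening in m; "finger_force": force on a finger pad.
Only numpy, scipy, OpenCV 4.12 (cv2) and the standard library are available. Lean on these libraries where they do the work, as an engineer would, in place of code of your own. Each camera call takes 0.05 s, during which the arm holds its last target. There are 200 camera calls.

## Working session

There is one attempt and no reset: what is moved stays moved. The work goes in short steps, Python scripts to look and compute and a shell command to move; the robot and the scene stay as the last step left them, time stands still between calls to the robot, and variables do not carry over. Pictures are saved under pics/ and viewed, at most 10 in all, crops included, and the job is handed in when it is done.

```bash
mkdir -p pics; python3 - <<'E'
from workcell import bot
import cv2,numpy as np
s=bot.observe();print(s, bot.tip_reach)
for c in ["side","top"]:
    p=bot.grab_frame(c);cv2.imwrite(f"pics/{c}1.png",p["img"][:,:,::-1])
    for q in ["jar","screw_axis","lever_grip","valve_a","timer","forceps","marker","petri"]:
        r=bot.spot_point(q,p);print(c,q,[(np.round(d["xyz"],4).tolist(),round(d["conf"],2)) for d in r[:3]])
E
```

```text
{'clock': 0.0, 'qpos': array([-1.17618584,  0.52203409, -0.03632987,  1.60000346,  0.02118087,
        1.02110693, -0.11280553]), 'qd': array([ 2.02621604e-04,  7.69519058e-06, -1.93039815e-04,  2.72833385e-04,
        1.76062166e-04, -5.05489593e-04, -6.37020758e-04]), 'joint_efforts': array([ 4.63578290e-04, -9.27118993e+01,  1.97959498e+00, -3.69925261e+01,
        1.77575106e-02,  8.25520634e-03,  2.95194525e-05]), 'position': array([0.28006576, 0.55844898, 0.30331477]), 'tool_rot': array([-3.14042692e+00,  6.63147777e-05,  2.67675875e+00]), 'force': array([-0.23713644, -0.39719973,  0.2972012 ]), 'moment': array([ 0.06045346, -0.00498213, -0.03412395]), 'finger_force': 0.0, 'grip_width': 0.0854174617343104} 0.0726
side jar [([0.5331, -0.0844, -0.0025], 0.62)]
side screw_axis []
side lever_grip [([0.4683, -0.124, 0.2088], 0.96)]
side valve_a [([0.4973, -0.0845, 0.1243], 0.68), ([0.5584, -0.1005, 0.1238], 0.65)]
side timer [([0.4076, 0.2842, 0.0052], 0.91)]
side forceps [([0.4388, -0.2352, -0.003], 0.55)]
side marker [([0.4871, -0.2947, -0.0008], 0.65)]
side petri [([0.6349, -0.264, 0.0], 0.94)]
top jar [([0.5306, -0.0835, -0.0031], 0.62)]
top screw_axis [([0.5308, -0.0838, 0.2102], 0.57)]
top lever_grip [([0.4727, -0.1226, 0.2115], 0.87), ([0.5334, -0.0827, -0.002], 0.16)]
top valve_a [([0.5571, -0.1017, 0.1262], 0.57), ([0.5018, -0.0801, 0.125], 0.44)]
top timer [([0.4121, 0.2878, 0.0023], 0.58)]
top forceps [([0.4383, -0.2329, -0.0032], 0.4)]
top marker [([0.4877, -0.2995, -0.003], 0.53), ([0.5577, -0.1032, 0.1257], 0.28)]
top petri [([0.6354, -0.2679, -0.0022], 0.67)]
```

View pics/side1.png

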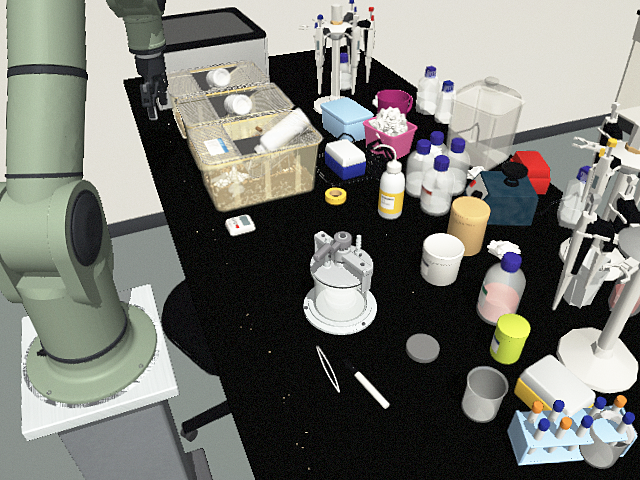

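View pics/top1.png

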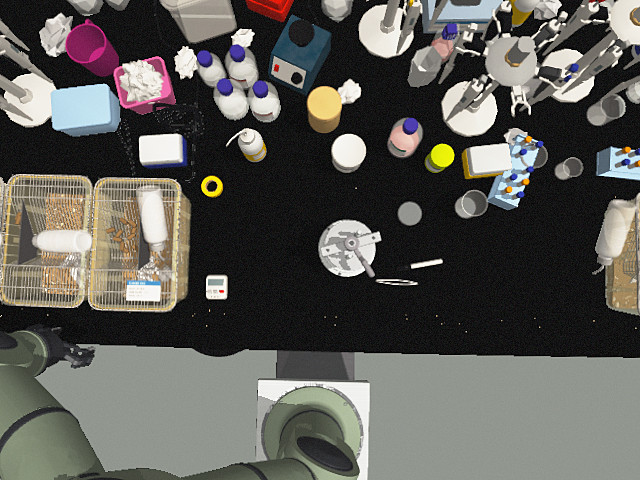

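The side view shows the jar at about (340,285), with the lever pointing towards the robot. In the top view the screw is at (350,243), the grip at (368,268), and the bar runs from (325,252) to (380,238). The jar yaw is about 0.3 and the lever is near valve_b. I'll write a row-planning helper and hover above the grip.

```bash
cat > h.py <<'E'
from workcell import bot
import numpy as np
from scipy.spatial.transform import Rotation as Ro
from scipy.linalg import logm,expm
def pose(p,rpy):
    T=np.eye(4);T[:3,:3]=Ro.from_euler('xyz',rpy).as_matrix();T[:3,3]=p;return T
def cur():
    s=bot.observe();return pose(s['position'],s['tool_rot'])
def plan(p,yaw,N,start=None):
    A=cur() if start is None else start
    B=pose(p,[np.pi,0,yaw])
    M=expm(np.real(logm(np.linalg.inv(A)@B))/N)
    print(N,"rows of",np.round(M[:3,3]*1000,2).tolist(),np.round(Ro.from_matrix(M[:3,:3]).as_rotvec(),4).tolist())
    return B
def uv2ray(f,uv,T=None):
    # undistort pixel -> origin, dir in world
    K=f["intrinsics"];d=np.array([(uv[0]-K[0,2])/K[0,0],(uv[1]-K[1,2])/K[1,1]]);s=d.copy()
    for _ in range(20): s=d/(1+f["k1"]*(s@s))
    c=np.array([*s,1.])
    if "R" in f: return -f["R"].T@f["t"], f["R"].T@c
    X=T@f["tool_from_camera"];return X[:3,3],X[:3,:3]@c
def atz(f,uv,z,T=None):
    o,d=uv2ray(f,uv,T);return o+d*(z-o[2])/d[2]
E
python3 - <<'E'
from h import *
A=plan([0.28,0.558,0.42],2.677,3)
B=plan([0.445,-0.115,0.40],0.8,20,A)
X=A.copy()
E
```

```text
3 rows of [-0.05, -0.23, -38.7] [0.0, 0.0, -0.0001]
20 rows of [-40.28, 1.04, 1.0] [-0.0, -0.0, 0.0938]
```

```bash
python3 -m jog '[[[0,0,-39,0,0,0,1],[0,0,-39,0,0,0,1],[0,0,-39,0,0,0,1]]]' 40
R=1
python3 -m jog '[[[-40,1,1,0,0,0.094,1],[-40,1,1,0,0,0.094,1],[-40,1,1,0,0,0.094,1],[-40,1,1,0,0,0.094,1],[-40,1,1,0,0,0.094,1]]]'
python3 -m jog '[[[-40,1,1,0,0,0.094,1],[-40,1,1,0,0,0.094,1],[-40,1,1,0,0,0.094,1],[-40,1,1,0,0,0.094,1],[-40,1,1,0,0,0.094,1]]]'
python3 -m jog '[[[-40,1,1,0,0,0.094,1],[-40,1,1,0,0,0.094,1],[-40,1,1,0,0,0.094,1],[-40,1,1,0,0,0.094,1],[-40,1,1,0,0,0.094,1]]]'
python3 -m jog '[[[-40,1,1,0,0,0.094,1],[-40,1,1,0,0,0.094,1],[-40,1,1,0,0,0.094,1],[-40,1,1,0,0,0.094,1],[-40,1,1,0,0,0.094,1]]]'
python3 -m jog '[[[0,0,0,0,0,0,1],[0,0,0,0,0,0,1]]]'
python3 - <<'E'
from h import *
import cv2
T=cur();p=bot.grab_frame("wrist");cv2.imwrite("pics/w1.png",p["img"][:,:,::-1])
print(T.round(3), p["tool_from_camera"].round(3))
for q in ["jar","screw_axis","lever_grip","valve_a"]:
    print(q,[(np.round(d["xyz"],4).tolist(),round(d["conf"],2)) for d in bot.spot_point(q,p)[:3]])
E
```

```text
clock: 1.2
position: [0.2801, 0.5585, 0.4224]
tool_rot: [-3.141, 0.0, 2.677]
force: [-0.0, 0.3, -0.0]
grip_width: 0.0854
finger_force: 0.0
clock: 1.7
position: [0.4419, 0.4411, 0.4158]
tool_rot: [3.141, 0.0, 2.203]
force: [0.4, 0.2, 0.2]
grip_width: 0.0857
finger_force: 0.0
clock: 2.2
position: [0.5316, 0.2641, 0.4108]
tool_rot: [3.141, -0.0, 1.733]
force: [0.4, 0.4, -0.0]
grip_width: 0.0854
finger_force: 0.0
clock: 2.7
position: [0.5314, 0.0656, 0.4059]
tool_rot: [3.141, -0.0, 1.263]
force: [0.8, -0.3, 0.2]
grip_width: 0.0853
finger_force: 0.0
clock: 3.2
position: [0.4414, -0.1111, 0.4009]
tool_rot: [3.141, -0.0, 0.793]
force: [0.2, -0.4, -0.2]
grip_width: 0.0855
finger_force: 0.0
clock: 3.4
position: [0.4421, -0.1101, 0.4012]
tool_rot: [3.141, -0.001, 0.796]
force: [0.8, 0.3, 0.3]
grip_width: 0.0854
finger_force: 0.0
[[ 0.7    0.715  0.001  0.442]
 [ 0.715 -0.7    0.001 -0.11 ]
 [ 0.001  0.    -1.     0.401]
 [ 0.     0.     0.     1.   ]] [[-0.    -0.946 -0.325  0.084]
 [ 1.    -0.     0.001  0.001]
 [-0.001 -0.325  0.946 -0.07 ]
 [ 0.     0.     0.     1.   ]]
jar [([0.5299, -0.0862, -0.0013], 0.97)]
screw_axis [([0.5337, -0.087, 0.2067], 0.74)]
lever_grip [([0.4725, -0.1248, 0.2094], 0.84)]
valve_a [([0.4961, -0.0838, 0.1298], 0.67), ([0.5581, -0.106, 0.128], 0.59)]
```

View pics/w1.png

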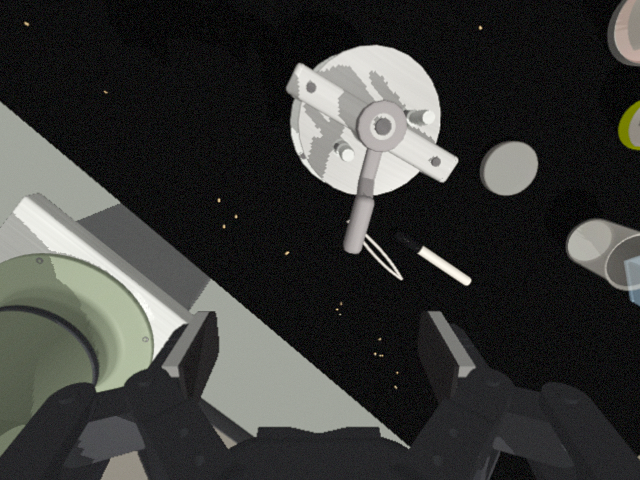

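The wrist view shows the screw at (382,125), the grip from (366,198) to (353,249), the bar's holes at (311,88) and (436,161), and valve tops at (348,154) and (429,117).

```bash
python3 - <<'E'
from h import *
T=cur();p=bot.grab_frame("wrist")
g=lambda u,z:atz(p,u,z,T)[:2]
h1,h2=g((311,88),.166),g((436,161),.166)
v1,v2=g((348,154),.207),g((429,117),.207)
a=g((382,125),.2);e1=g((366,197),.219);e2=g((354,247),.217)
print("bar",h1,h2,(h1+h2)/2,"yaw -y",np.arctan2(*(h2-h1)[::-1]))
print("valves",v1,v2,np.arctan2(*(v2-v1)[::-1])+.615)
print("axis",a,"grip",e1,e2,np.arctan2(*(e2-e1)[::-1]))
yaw=np.arctan2(*(v2-v1)[::-1])+.615
R=np.array([[np.cos(yaw),-np.sin(yaw)],[np.sin(yaw),np.cos(yaw)]])
c=(v1+v2)/2-R@np.array([-.0045,-.006]);print("axis from valves",c)
for q in ["screw_axis","lever_grip"]: print(q,[np.round(d["xyz"],4).tolist() for d in bot.spot_point(q,p)[:1]])
E
```

```text
bar [ 0.51474125 -0.02831161] [ 0.55072576 -0.14294387] [ 0.53273351 -0.08562774] yaw -y -1.2666250521153195
valves [ 0.50125704 -0.08151563] [ 0.55941148 -0.1027877 ] 0.2643319711847876
axis [ 0.53299732 -0.08455049] grip [ 0.49002512 -0.11154442] [ 0.45741537 -0.13467245] -2.524694325355824
axis from valves [ 0.53311038 -0.08518437]
screw_axis [[0.5359, -0.0859, 0.2049]]
lever_grip [[0.4717, -0.1231, 0.2079]]
```

```bash
python3 - <<'E'
from h import *
ax=np.array([.5328,-.0852]);th=-2.575
g=ax+.072*np.array([np.cos(th),np.sin(th)]);print(g)
A=plan([*g,.31],th+np.pi,4)
plan([*g,.263],th+np.pi,2,A)
E
```

```text
[ 0.47205109 -0.12384674]
4 rows of [3.25, 7.58, 22.7] [0.0, 0.0001, 0.0577]
2 rows of [-0.0, 0.0, 23.5] [0.0, -0.0, 0.0]
```

```bash
python3 -m jog '[[[3.2,7.6,22.7,0,0,0.0577,1],[3.2,7.6,22.7,0,0,0.0577,1],[3.2,7.6,22.7,0,0,0.0577,1],[3.2,7.6,22.7,0,0,0.0577,1],[0,0,0,0,0,0,1]]]' 30
python3 -m jog '[[[0,0,0,0,0,0,0.6],[0,0,0,0,0,0,0.6]]]'
python3 - <<'E'
from h import *
import cv2
T=cur();p=bot.grab_frame("wrist");cv2.imwrite("pics/w2.png",p["img"][:,:,::-1])
print(T[:3,3])
for q in ["screw_axis","lever_grip","valve_a"]: print(q,[np.round(d["xyz"],4).tolist() for d in bot.spot_point(q,p)[:2]])
E
```

```text
clock: 4.3
position: [0.4714, -0.1243, 0.3079]
tool_rot: [-3.14, 0.004, 0.565]
force: [-0.3, 0.1, 0.7]
grip_width: 0.0854
finger_force: 0.0
clock: 4.5
position: [0.4719, -0.1243, 0.3112]
tool_rot: [3.141, -0.001, 0.567]
force: [0.2, 0.9, 0.2]
grip_width: 0.0588
finger_force: 0.0
[ 0.47186036 -0.12430969  0.31117506]
screw_axis [[0.5348, -0.0803, 0.2028]]
lever_grip [[0.4701, -0.1258, 0.2096]]
valve_a [[0.5589, -0.1022, 0.1285], [0.4985, -0.0833, 0.13]]
```

View pics/w2.png

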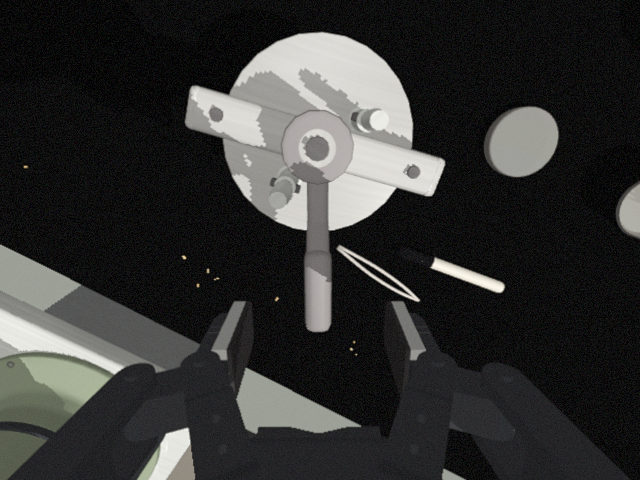

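The lever lies along column 317, straight ahead and centred between the fingers. I'll descend and grip it.

```bash
python3 -m jog '[[[0,0,24,0,0,0,0.6],[0,0,24,0,0,0,0.6],[0,0,0,0,0,0,0.4],[0,0,0,0,0,0,0.2],[0,0,0,0,0,0,0.1]]]' 30
python3 -m jog '[[[0,0,0,0,0,0,0.0],[0,0,0,0,0,0,0.0],[0,0,0,0,0,0,0.0]]]'
```

```text
clock: 5.2
position: [0.472, -0.1245, 0.2633]
tool_rot: [3.141, -0.001, 0.566]
force: [-3.1, 1.9, 1.8]
grip_width: 0.0136
finger_force: 33.8
clock: 5.5
position: [0.4719, -0.1245, 0.2631]
tool_rot: [3.141, -0.001, 0.566]
force: [-2.5, 1.2, 8.4]
grip_width: 0.0134
finger_force: 34.7
```

```bash
python3 -m jog '[[[0,0,-3,0,0,0,0],[0,0,-3,0,0,0,0],[0,0,-2.5,0,0,0,0],[0,0,0,0,0,0,0],[0,0,0,0,0,0,0]]]'
python3 - <<'E'
from h import *
ax=np.array([.5328,-.0852]);T=cur();print(np.arctan2(*(T[:2,3]-ax)[::-1]),np.linalg.norm(T[:2,3]-ax))
th=-1.10
g=ax+.072*np.array([np.cos(th),np.sin(th)])
plan([*g,T[2,3]],th+np.pi,15)
E
```

```text
clock: 6.0
position: [0.4718, -0.1242, 0.2706]
tool_rot: [3.142, -0.0, 0.566]
force: [1.4, 1.7, -5.1]
grip_width: 0.0135
finger_force: 32.7
-2.5722097358976788 0.07242783096313966
15 rows of [0.38, 7.08, 0.0] [0.0, -0.0, -0.0984]
```

```bash

python3 -m jog '[[[0.4,7.1,0,0,0,-0.0984,0],[0.4,7.1,0,0,0,-0.0984,0],[0.4,7.1,0,0,0,-0.0984,0]]]'
python3 -m jog '[[[0.4,7.1,0,0,0,-0.0984,0],[0.4,7.1,0,0,0,-0.0984,0],[0.4,7.1,0,0,0,-0.0984,0],[0.4,7.1,0,0,0,-0.0984,0]]]'
python3 -m jog '[[[0.4,7.1,0,0,0,-0.0984,0],[0.4,7.1,0,0,0,-0.0984,0],[0.4,7.1,0,0,0,-0.0984,0],[0.4,7.1,0,0,0,-0.0984,0]]]'
python3 -m jog '[[[0.4,7.1,0,0,0,-0.0984,0],[0.4,7.1,0,0,0,-0.0984,0],[0.4,7.1,0,0,0,-0.0984,0],[0.4,7.1,0,0,0,-0.0984,0],[0,0,0,0,0,0,0]]]'
python3 - <<'E'
from h import *
import cv2
T=cur();s=bot.observe();ax=np.array([.5328,-.0852]);print(np.arctan2(*(T[:2,3]-ax)[::-1]),np.linalg.norm(T[:2,3]-ax),s['force'],s['moment'])
p=bot.grab_frame("wrist");cv2.imwrite("pics/w3.png",p["img"][:,:,::-1])
for q in ["screw_axis","lever_grip","valve_a"]: print(q,[np.round(d["xyz"],4).tolist() for d in bot.spot_point(q,p)[:2]])
E
```

```text
clock: 6.3
position: [0.4859, -0.1403, 0.2704]
tool_rot: [-3.141, 0.0, 0.865]
force: [1.7, 3.3, -5.2]
grip_width: 0.0136
finger_force: 32.7
clock: 6.7
position: [0.5105, -0.1538, 0.2703]
tool_rot: [-3.14, -0.0, 1.259]
force: [-0.5, 4.8, -4.7]
grip_width: 0.0136
finger_force: 32.8
clock: 7.1
position: [0.5384, -0.1568, 0.27]
tool_rot: [-3.14, -0.001, 1.653]
force: [-2.2, 4.4, -5.4]
grip_width: 0.0136
finger_force: 32.8
clock: 7.6
position: [0.5655, -0.1487, 0.2698]
tool_rot: [-3.14, -0.002, 2.046]
force: [-6.0, 2.6, -5.3]
grip_width: 0.0134
finger_force: 33.0
-1.096021040757665 0.0714317477828409 [-6.01375313  2.57233278 -5.31495702] [0.65085948 0.98030851 0.24749113]
screw_axis [[0.5341, -0.084, 0.2062]]
lever_grip [[0.5663, -0.1475, 0.2133], [0.437, -0.2288, -0.0044]]
valve_a [[0.4979, -0.0838, 0.1296], [0.5616, -0.1004, 0.1288]]
```

View pics/w3.png

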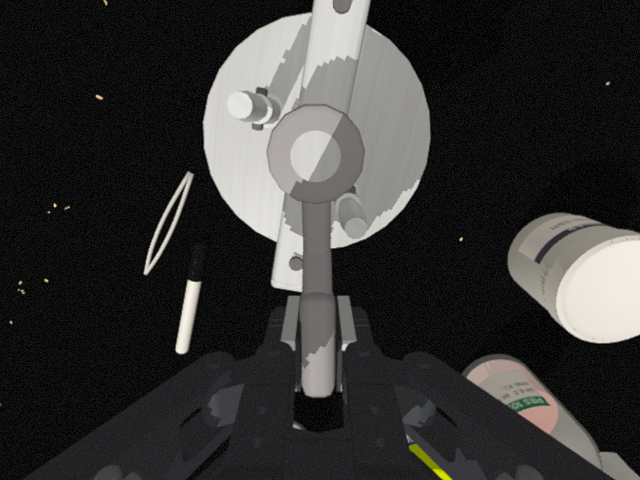

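The image shows the lever at about -1.10 rad, just clear of valve_a, with its top at (350,215). I'll drop it, loosen the fingers and turn clockwise, watching torque.

```bash
cat > q.py <<'E'
from h import *
ax=np.array([.5328,-.0852])
if __name__=="__main__":
    T=cur();s=bot.observe();d=T[:2,3]-ax;r=np.linalg.norm(d);u=d/r;t=np.array([-u[1],u[0]]);F=s['force']
    print("th %.3f yaw-pi %.3f r %.4f z %.4f | Ft(ccw) %.2f Fr %.2f Fz %.2f Mz %.3f tau %.3f w %.4f ff %.1f"%(np.arctan2(u[1],u[0]),s['tool_rot'][2]-np.pi,r,T[2,3],F[:2]@t,F[:2]@u,F[2],s['moment'][2],r*(F[:2]@t)+s['moment'][2],s['grip_width'],s['finger_force']))
E
python3 -m jog '[[[0,0,3,0,0,0,0],[0,0,3,0,0,0,0],[0,0,2,0,0,0,0],[0,0,0,0,0,0,0.1],[0,0,0,0,0,0,0.22]]]'; python3 q.py
python3 -m jog '[[[0,0,0,0,0,0,0.22],[0,0,0,0,0,0,0.22]]]'; python3 q.py
python3 -m jog '[[[0,-3.6,0,0,0,0.05,0.22],[0,-3.6,0,0,0,0.05,0.22],[0,-3.6,0,0,0,0.05,0.22],[0,-3.6,0,0,0,0.05,0.22]]]'; python3 q.py
python3 -m jog '[[[0,-3.6,0,0,0,0.05,0.22],[0,-3.6,0,0,0,0.05,0.22],[0,-3.6,0,0,0,0.05,0.22],[0,-3.6,0,0,0,0.05,0.22]]]'; python3 q.py
```

```text
clock: 8.3
position: [0.5658, -0.1495, 0.2627]
tool_rot: [3.142, 0.0, 2.041]
force: [0.3, -0.9, -0.3]
grip_width: 0.0188
finger_force: 0.0
th -1.097 yaw-pi -1.100 r 0.0722 z 0.2627 | Ft(ccw) -0.16 Fr 0.89 Fz -0.26 Mz 0.022 tau 0.011 w 0.0188 ff 0.0
clock: 8.5
position: [0.5658, -0.1496, 0.2626]
tool_rot: [-3.142, 0.0, 2.041]
force: [0.5, 0.0, 0.0]
grip_width: 0.0192
finger_force: 0.0
th -1.097 yaw-pi -1.100 r 0.0724 z 0.2626 | Ft(ccw) 0.46 Fr 0.22 Fz 0.04 Mz 0.037 tau 0.071 w 0.0192 ff 0.0
clock: 8.9
position: [0.5526, -0.1549, 0.2625]
tool_rot: [3.141, 0.0, 1.84]
force: [2.0, 0.3, -1.1]
grip_width: 0.0188
finger_force: 1.2
th -1.294 yaw-pi -1.302 r 0.0725 z 0.2625 | Ft(ccw) 1.99 Fr 0.29 Fz -1.15 Mz 0.077 tau 0.221 w 0.0188 ff 1.2
clock: 9.3
position: [0.5386, -0.1577, 0.2626]
tool_rot: [3.141, 0.0, 1.64]
force: [2.1, 0.0, -2.8]
grip_width: 0.0188
finger_force: 1.2
th -1.491 yaw-pi -1.502 r 0.0727 z 0.2626 | Ft(ccw) 2.06 Fr 0.13 Fz -2.79 Mz 0.043 tau 0.193 w 0.0188 ff 1.2
```

```bash

python3 -m jog '[[[0,-3.6,0.1,0,0,0.05,0.22],[0,-3.6,0.1,0,0,0.05,0.22],[0,-3.6,0.1,0,0,0.05,0.22],[0,-3.6,0.1,0,0,0.05,0.22]]]'|tail -0; python3 q.py
python3 -m jog '[[[0,-3.6,0.1,0,0,0.05,0.22],[0,-3.6,0.1,0,0,0.05,0.22],[0,-3.6,0.1,0,0,0.05,0.22],[0,-3.6,0.1,0,0,0.05,0.22]]]'|tail -0; python3 q.py
python3 -m jog '[[[0,-3.6,0.1,0,0,0.05,0.22],[0,-3.6,0.1,0,0,0.05,0.22],[0,-3.6,0.1,0,0,0.05,0.22],[0,-3.6,0.1,0,0,0.05,0.22]]]'|tail -0; python3 q.py
```

```text
th -1.688 yaw-pi -1.702 r 0.0730 z 0.2623 | Ft(ccw) 3.10 Fr -1.01 Fz -1.23 Mz 0.015 tau 0.241 w 0.0187 ff 1.2
th -1.883 yaw-pi -1.902 r 0.0732 z 0.2620 | Ft(ccw) 2.36 Fr -0.81 Fz -0.41 Mz 0.020 tau 0.193 w 0.0190 ff 1.6
th -2.075 yaw-pi -2.102 r 0.0734 z 0.2618 | Ft(ccw) 4.69 Fr -1.40 Fz 0.25 Mz 0.063 tau 0.407 w 0.0187 ff 2.4Exception ignored on flushing sys.stdout:
BrokenPipeError: [Errno 32] Broken pipe
Exception ignored on flushing sys.stdout:
BrokenPipeError: [Errno 32] Broken pipe
Exception ignored on flushing sys.stdout:
BrokenPipeError: [Errno 32] Broken pipe
```

```bash

python3 -m jog '[[[0.2,-3.6,0.1,0,0,0.05,0.22],[0.2,-3.6,0.1,0,0,0.05,0.22]]]'; python3 q.py
python3 -m jog '[[[0.2,-3.6,0.1,0,0,0.05,0.22],[0.2,-3.6,0.1,0,0,0.05,0.22]]]'; python3 q.py
```

```text
clock: 10.7
position: [0.4914, -0.1457, 0.2617]
tool_rot: [3.139, -0.0, 0.939]
force: [4.0, -4.8, 2.5]
grip_width: 0.0186
finger_force: 2.9
th -2.171 yaw-pi -2.202 r 0.0733 z 0.2617 | Ft(ccw) 6.01 Fr 1.72 Fz 2.49 Mz 0.063 tau 0.503 w 0.0186 ff 2.9
clock: 10.9
position: [0.4859, -0.1414, 0.2616]
tool_rot: [3.139, -0.0, 0.839]
force: [3.2, -7.9, 3.9]
grip_width: 0.0187
finger_force: 3.3
th -2.266 yaw-pi -2.303 r 0.0732 z 0.2616 | Ft(ccw) 7.54 Fr 3.97 Fz 3.92 Mz 0.046 tau 0.598 w 0.0187 ff 3.3
```

```bash

python3 -m jog '[[[0.2,-3.6,0.1,0,0,0.05,0.22],[0.2,-1.8,0.1,0,0,0.025,0.22]]]'; python3 q.py
```

```text
clock: 11.1
position: [0.4821, -0.1374, 0.2613]
tool_rot: [3.139, -0.0, 0.764]
force: [1.8, -7.9, 3.2]
grip_width: 0.0189
finger_force: 3.6
th -2.342 yaw-pi -2.378 r 0.0728 z 0.2613 | Ft(ccw) 6.79 Fr 4.44 Fz 3.23 Mz 0.024 tau 0.518 w 0.0189 ff 3.6
```

```bash

python3 -m jog '[[[0,-2.2,0.05,0,0,0.03,0.22]]]'>/dev/null; python3 q.py
python3 -m jog '[[[0,-2.2,0.05,0,0,0.03,0.22]]]'>/dev/null; python3 q.py
python3 -m jog '[[[0,0,0,0,0,0,0.22]]]'>/dev/null; python3 q.py
python3 -m jog '[[[0,0,0,0,0,0,0.22]]]'>/dev/null; python3 q.py
```

```text
th -2.369 yaw-pi -2.407 r 0.0728 z 0.2613 | Ft(ccw) 7.66 Fr 5.16 Fz 2.48 Mz 0.040 tau 0.598 w 0.0186 ff 3.7
th -2.399 yaw-pi -2.437 r 0.0729 z 0.2613 | Ft(ccw) 6.32 Fr 4.21 Fz 4.00 Mz 0.082 tau 0.542 w 0.0185 ff 3.3
th -2.404 yaw-pi -2.437 r 0.0727 z 0.2611 | Ft(ccw) 5.74 Fr 4.29 Fz 1.60 Mz 0.031 tau 0.448 w 0.0191 ff 2.9
th -2.403 yaw-pi -2.436 r 0.0727 z 0.2611 | Ft(ccw) 5.99 Fr 2.59 Fz 2.42 Mz 0.023 tau 0.459 w 0.0187 ff 2.8
```

```bash

for i in 1; do
python3 -m jog '[[[0,-2.2,0.05,0,0,0.03,0.22]]]'>/dev/null; python3 q.py
python3 -m jog '[[[0,-2.2,0.05,0,0,0.03,0.22]]]'>/dev/null; python3 q.py
python3 -m jog '[[[0,-2.2,0.05,0,0,0.03,0.22]]]'>/dev/null; python3 q.py
done
```

```text
th -2.428 yaw-pi -2.466 r 0.0727 z 0.2612 | Ft(ccw) 8.18 Fr 3.63 Fz 1.62 Mz 0.061 tau 0.655 w 0.0189 ff 4.0
th -2.460 yaw-pi -2.497 r 0.0727 z 0.2611 | Ft(ccw) 8.00 Fr 3.37 Fz 2.24 Mz -0.010 tau 0.571 w 0.0188 ff 4.0
th -2.489 yaw-pi -2.527 r 0.0727 z 0.2611 | Ft(ccw) 7.84 Fr 4.50 Fz 2.72 Mz 0.021 tau 0.591 w 0.0187 ff 4.2
```

```bash

python3 -m jog '[[[0,-2.2,0.05,0,0,0.03,0.22]]]'>/dev/null; python3 q.py
python3 -m jog '[[[0,-2.2,0.05,0,0,0.03,0.22]]]'>/dev/null; python3 q.py
python3 -m jog '[[[0,-2.2,0.05,0,0,0.03,0.22]]]'>/dev/null; python3 q.py
```

```text
th -2.519 yaw-pi -2.557 r 0.0727 z 0.2611 | Ft(ccw) 9.46 Fr 3.64 Fz 2.75 Mz -0.010 tau 0.678 w 0.0187 ff 4.4
th -2.549 yaw-pi -2.587 r 0.0727 z 0.2610 | Ft(ccw) 8.49 Fr 4.10 Fz 3.77 Mz 0.101 tau 0.718 w 0.0187 ff 4.5
th -2.578 yaw-pi -2.617 r 0.0728 z 0.2610 | Ft(ccw) 10.14 Fr 5.29 Fz 4.99 Mz 0.045 tau 0.783 w 0.0187 ff 4.8
```

```bash

python3 -m jog '[[[0.4,1.2,-0.5,0,0,-0.035,0.22],[0.4,1.2,-0.5,0,0,-0.035,0.22],[0,0,0,0,0,0,0.22]]]' 30 >/dev/null; python3 q.py
python3 -m jog '[[[0,0,0,0,0,0,0.15],[0,0,0,0,0,0,0.1],[0,0,0,0,0,0,0],[0,0,0,0,0,0,0],[0,0,0,0,0,0,0]]]' >/dev/null; python3 q.py
```

```text
th -2.557 yaw-pi -2.545 r 0.0718 z 0.2616 | Ft(ccw) 4.62 Fr 2.71 Fz 0.43 Mz -0.034 tau 0.298 w 0.0189 ff 2.3
th -2.556 yaw-pi -2.546 r 0.0719 z 0.2617 | Ft(ccw) 6.69 Fr 4.64 Fz 2.84 Mz 0.087 tau 0.568 w 0.0136 ff 29.2
```

```bash

python3 -m jog '[[[0.3,1.2,0,0,0,-0.01,0],[0,0,0,0,0,0,0]]]' >/dev/null; python3 q.py
python3 -m jog '[[[0,0.8,0,0,0,-0.01,0],[0,0,0,0,0,0,0]]]' >/dev/null; python3 q.py
```

```text
th -2.541 yaw-pi -2.536 r 0.0718 z 0.2617 | Ft(ccw) 3.09 Fr 5.88 Fz 6.05 Mz 0.162 tau 0.384 w 0.0136 ff 29.7
th -2.532 yaw-pi -2.526 r 0.0718 z 0.2617 | Ft(ccw) 2.06 Fr 6.13 Fz 7.72 Mz 0.091 tau 0.239 w 0.0135 ff 29.7
```

```bash

python3 -m jog '[[[0,1.2,0,0,0,-0.01,0],[0,0,0,0,0,0,0]]]' >/dev/null; python3 q.py
python3 -m jog '[[[0,0,-3,0,0,0,0],[0,0,-3,0,0,0,0],[0,0,-2.5,0,0,0,0],[0,0,0,0,0,0,0]]]' >/dev/null; python3 q.py
python3 - <<'E'
from h import *
from q import ax
T=cur();th=-1.285
g=ax+.0715*np.array([np.cos(th),np.sin(th)])
plan([*g,T[2,3]],th+np.pi,15)
E
```

```text
th -2.519 yaw-pi -2.516 r 0.0718 z 0.2616 | Ft(ccw) -0.53 Fr 5.73 Fz 8.64 Mz 0.164 tau 0.126 w 0.0136 ff 30.0
th -2.523 yaw-pi -2.515 r 0.0715 z 0.2701 | Ft(ccw) 0.66 Fr 5.97 Fz -5.49 Mz -0.019 tau 0.028 w 0.0134 ff 29.8
15 rows of [0.22, 5.89, -0.0] [-0.0, 0.0, -0.082]
```

```bash

python3 -m jog '[[[0.2,5.9,0,0,0,-0.082,0],[0.2,5.9,0,0,0,-0.082,0],[0.2,5.9,0,0,0,-0.082,0],[0.2,5.9,0,0,0,-0.082,0],[0.2,5.9,0,0,0,-0.082,0]]]' >/dev/null; python3 q.py
python3 -m jog '[[[0.2,5.9,0,0,0,-0.082,0],[0.2,5.9,0,0,0,-0.082,0],[0.2,5.9,0,0,0,-0.082,0],[0.2,5.9,0,0,0,-0.082,0],[0.2,5.9,0,0,0,-0.082,0]]]' >/dev/null; python3 q.py
python3 -m jog '[[[0.2,5.9,0,0,0,-0.082,0],[0.2,5.9,0,0,0,-0.082,0],[0.2,5.9,0,0,0,-0.082,0],[0.2,5.9,0,0,0,-0.082,0],[0.2,5.9,0,0,0,-0.082,0]]]' >/dev/null; python3 q.py
python3 -m jog '[[[0,0,0,0,0,0,0],[0,0,0,0,0,0,0]]]' >/dev/null; python3 q.py
```

```text
th -2.108 yaw-pi -2.101 r 0.0713 z 0.2698 | Ft(ccw) -1.95 Fr 3.07 Fz -5.69 Mz 0.129 tau -0.010 w 0.0133 ff 29.9
th -1.695 yaw-pi -1.691 r 0.0710 z 0.2697 | Ft(ccw) -3.81 Fr -1.31 Fz -4.47 Mz 0.274 tau 0.004 w 0.0134 ff 30.1
th -1.283 yaw-pi -1.281 r 0.0709 z 0.2695 | Ft(ccw) -4.58 Fr -4.98 Fz -4.95 Mz 0.286 tau -0.039 w 0.0136 ff 30.4
th -1.286 yaw-pi -1.284 r 0.0708 z 0.2694 | Ft(ccw) -4.68 Fr -3.98 Fz -4.71 Mz 0.269 tau -0.062 w 0.0135 ff 30.5
```

```bash

python3 -m jog '[[[0,0,2.5,0,0,0,0],[0,0,2,0,0,0,0],[0,0,0,0,0,0,0]]]' >/dev/null; python3 q.py
python3 -m jog '[[[0,0,2,0,0,0,0],[0,0,0,0,0,0,0]]]' >/dev/null; python3 q.py
python3 -m jog '[[[0,0,1.3,0,0,0,0],[0,0,0,0,0,0,0]]]' >/dev/null; python3 q.py
```

```text
th -1.286 yaw-pi -1.285 r 0.0708 z 0.2648 | Ft(ccw) -3.97 Fr -3.77 Fz -3.90 Mz 0.259 tau -0.022 w 0.0135 ff 30.4
th -1.286 yaw-pi -1.285 r 0.0708 z 0.2629 | Ft(ccw) -4.81 Fr -4.89 Fz -3.81 Mz 0.328 tau -0.013 w 0.0137 ff 30.5
th -1.285 yaw-pi -1.285 r 0.0709 z 0.2618 | Ft(ccw) -4.69 Fr -5.26 Fz -3.95 Mz 0.325 tau -0.007 w 0.0133 ff 30.8
```

```bash

python3 -m jog '[[[0,0,0.8,0,0,0,0],[0,0,0,0,0,0,0]]]' >/dev/null; python3 q.py
python3 -m jog '[[[0,0,0,0,0,0,0.2],[0,0,0,0,0,0,0.4],[0,0,0,0,0,0,0.6],[0,0,0,0,0,0,0.6],[0,0,0,0,0,0,0.6]]]' >/dev/null; python3 q.py
python3 -m jog '[[[0,0,-20,0,0,0,0.7],[0,0,-30,0,0,0,1],[0,0,-30,0,0,0,1],[0,0,0,0,0,0,1],[0,0,0,0,0,0,1]]]'
python3 - <<'E'
from h import *
import cv2
T=cur();p=bot.grab_frame("wrist");cv2.imwrite("pics/w4.png",p["img"][:,:,::-1])
for q in ["screw_axis","lever_grip"]: print(q,[np.round(d["xyz"],4).tolist() for d in bot.spot_point(q,p)[:2]])
p=bot.grab_frame("side");cv2.imwrite("pics/s4.png",cv2.resize(p["img"][200:350,270:420,::-1],None,fx=4,fy=4,interpolation=2))
print(bot.spot_point("lever_grip",p)[:1])
E
```

```text
th -1.282 yaw-pi -1.285 r 0.0710 z 0.2616 | Ft(ccw) -6.10 Fr -5.85 Fz 5.65 Mz 0.450 tau 0.017 w 0.0137 ff 32.7
th -1.280 yaw-pi -1.285 r 0.0718 z 0.2613 | Ft(ccw) 0.22 Fr -0.23 Fz 0.02 Mz 0.004 tau 0.020 w 0.0510 ff 0.0
clock: 17.5
position: [0.5534, -0.1539, 0.3416]
tool_rot: [3.141, 0.0, 1.857]
force: [-0.6, 0.3, -0.2]
grip_width: 0.0852
finger_force: 0.0
screw_axis [[0.5315, -0.0833, 0.2061]]
lever_grip [[0.5524, -0.152, 0.2052]]
[{'xyz': [0.5516, -0.151, 0.207], 'conf': 0.74}]
```

View pics/w4.png

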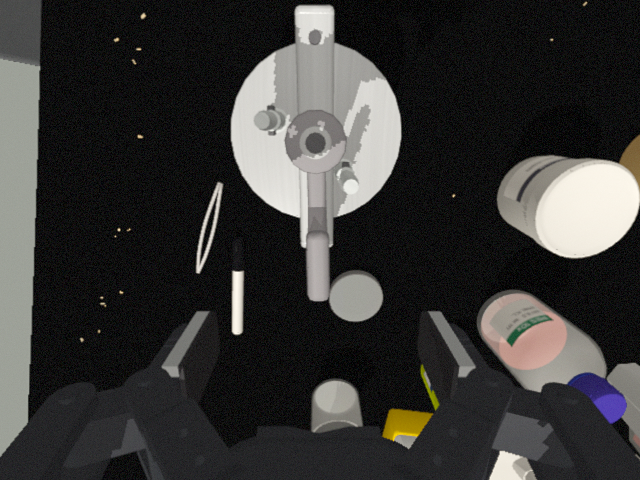

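View pics/s4.png

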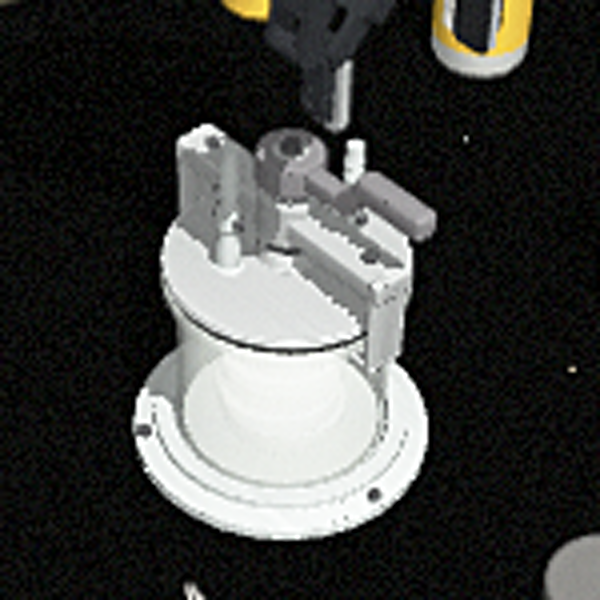

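The wrist view shows the lever (column 317) lying over the bar's near end. The side view shows it low, with the grip at about 206 mm, and nothing touching it.

```bash
python3 -c "
from workcell import bot
print(bot.job_done())"
```

```text
the job is handed in; nothing more can be done
None
```

I tightened the clamp screw to about 0.66 N m (roughly 9 N on the grip; single noisy readings peaked near 10 N), parked the lever dropped home over the bar's -y end, and handed the job in at about 17.5 s with the robot clear; no verdict came back.

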